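# Pack turned hubs head-to-tail in the rack

### The job

Finish packing the row of hat-shaped aluminium hubs in the steel rack, alternately crown up and crown down: next to the hub already in the rack goes the one lying in the wooden cradle, turned crown down so that its brim laps over its neighbour's brim, and then the one standing on the cork mat, crown up, slid in along the rack underneath the fixed bar. Push the row fully home against the end stop so that all three sit flat, in line and tight with no gaps, let go, and leave the other things on the bench alone.

Things in the scene. Friction and masses are not known exactly. Their poses are not given: they have to be found in the camera images.
- row_start (a point): fixed steel rack, an open-topped channel. Point: foot of the end stop's inner face, on the centre line, at the channel floor (6 mm above the bench). x runs along the channel from stop to open end, y across, z up. Floor 250 mm long, side rails 70 mm apart, 12 mm wide, 8 mm above the floor; stop 30 mm above the floor. Hub centres of the packed row: x = 32, 82, 132 mm.
- bar_mid (a point): centre of the fixed steel bar across the channel, 136 mm from the end stop: 12 mm wide along the channel, 12 mm thick, underside 44 mm above the channel floor, 118 mm long, on two posts (12 x 12 mm) 53 mm to either side of the centre line. Axes as row_start.
- hub_in_mid (a point): bare aluminium hub shaped like a hat: round brim 64 mm across, 10 mm thick; round crown 36 mm across; 40 mm tall in all; 0.17 kg. Point: its centre, on the axis, 20 mm from either end; z runs along the axis from brim to crown. Already stands crown up in the rack, 3 to 6 mm short of the end stop; slides freely.
- hub_lying_mid (a point): bare aluminium hub shaped like a hat: round brim 64 mm across, 10 mm thick; round crown 36 mm across; 40 mm tall in all; 0.17 kg. Point: its centre, on the axis, 20 mm from either end; z runs along the axis from brim to crown. Starts lying loose in a fixed wooden cradle (plate 100 x 56 x 6 mm; strips to 15 mm height beside the crown's end only), crown roughly towards the robot and 25 deg down. On its crown it rights itself from leans under 30 deg.
- hub_up_mid (a point): bare aluminium hub shaped like a hat: round brim 64 mm across, 10 mm thick; round crown 36 mm across; 40 mm tall in all; 0.17 kg. Point: its centre, on the axis, 20 mm from either end; z runs along the axis from brim to crown. Starts standing crown up on a fixed cork mat 90 mm square, 3 mm thick.
- casting: red resin dome, 104 mm across, 78 mm tall, standing loose; origin at the centre of its underside. A bystander.
- jar: glass jar, 56 mm across, 70 mm tall, standing loose; origin at the centre of its underside. A bystander.
- scraper: flat spatula 180 mm long lying on the bench; x runs along it. A bystander.
Things that resemble listed ones, but are neither listed nor needed, are in the scene too. What is shaped like the part that bears hub_in_mid but green is not meant. What is shaped like the part that bears hub_lying_mid but orange is not meant.

How it is judged:
By the outcome, as a careful person would: the job done as asked, in the order asked, and still so for the second after the job is handed in, with the robot touching nothing.
It also fails if it takes over 72 s, if anything falls off the work surface, if the arm or the gripper's body presses on something with over 40 N, if the wrist force passes 120 N, or if a joint passes its speed limit or range.

### The arm

A 6-joint arm with a two-finger parallel gripper is mounted at the origin on the work surface. World frame = base frame: x ahead of the robot, y to its left, z up, the work surface at z = 0. Lengths are in m, angles in rad, forces in N, time in s.
With the tool pointing down it reaches from about 0.225 to 0.875 m from the base axis. Payload 3.4 kg.
Tool frame: the origin (TCP) lies at the centre of the arm's flange, where the gripper is bolted on; the fingertips stand 173 mm ahead of it and the grasp point (between the pads) lies 155 mm ahead of it (bot.tcp_to_tips is the distance from the TCP to the fingertips, in m); z points along the fingers, y is the line along which they close (so a half turn about z gives the same grasp; the last joint's range is limited). The gripper opens to 85 mm and grips with 20 to 120 N. Pads are 22 mm wide; open, the fingers measure 114 mm over their backs; the gripper's body (76 mm by 85 mm) begins 54 mm behind the grasp point. The pads swing forward as they close: fully open they stand 13 mm farther back than shut.
Start: joints at [-1.4, 0.276, 1.505, -0, 1.361, -0.121], TCP at [0.165, -0.551, 0.405] pointing down, gripper open.
Joint ranges: [-2.89, 2.89], [-0.75, 2.08], [0.22, 2.7], [-1.18, 4.32], [0.11, 2.71], [-2.7, 2.7]. Speed limits (rad/s): [2.57, 2.57, 3.14, 3.14, 3.14, 3.14].

### API

Orientations are given as a unit quaternion [x, y, z, w].
In Python, from rig import status, camera, calibration, workorder, bot gives the robot as it stands. The module is installed in compiled form; this text tells all that it offers.
- The arm moves only by the tool servo_tool, never from a script. Its argument "targets" is a list of rows, each a list of 3 entries, a list of its own where there are three numbers: the shift along the tool's x, y, z in m, then the turn, a rotation vector about the tool's x, y, z in rad, then the finger opening in m, from 0 to 0.0854. In form: [[[tx, ty, tz], [rx, ry, rz], gripper], ...]. A call has 1 to 8 rows; each row shifts and turns the commanded pose from where the row before left it, along the tool's axes as they then stand; what a row does not reach is not made up. A row lasts 1/8 s, in which the tool goes at most 62.5 mm and 10.7 degrees, less where a joint would pass 70% of its speed; a pose out of reach is approached as far as the arm can. A call is refused whole if a number of a shift passes 0.0625 or a number of a turn 0.188, either way. A call with a gripper value outside its range is refused whole. The fingers move at their own pace and stop on an object; "squeeze" is the grip in N (left out, the last holds). Time passes only in rows, so rows that do not move let the fingers close. It gives the time, the measured TCP pose, the force, the opening and the grip force at its end, in the units of the state.
- status.get_obs(): the state, without advancing time (a new reading comes with each control period).
- camera(name): name is "side" or "top"; returns the picture (400x640x3 uint8, blue, green, red); there is no depth.
- calibration(name): a dict with "camera_matrix" (3x3 intrinsics, pixels), "dist_coeffs" ([k1, k2, p1, p2, k3] as OpenCV has them; the pictures are not rectified), "rvec" (rotation vector, rad) and "tvec" (3), from world to camera coordinates, as OpenCV has them. Camera axes: x right, y down, z forward; pixel columns grow to the right and rows downward; lengths in m; the calibration is good to about 2 mm. A picture is of the moment at which its call begins. calibration takes no time and is no camera call.
- workorder.close_job(): hands the job in; it is judged then, once.
The state is a dict: "time_s": time; "q": joint angles; "joint_velocities": joint speeds; "joint_efforts": joint torques, N m; "eef_pos": TCP position; "orientation": TCP orientation; "wrist_force": force on the tool from outside, world axes, zero at the start; "moment": the same for the moment, N m; "grip_width": finger opening in m; "grip_force": force on a finger pad.
Only numpy, scipy, OpenCV 4.12 (cv2) and the standard library are available. Lean on these libraries where they do the work, as an engineer would, in place of code of your own. Each camera call takes 0.05 s, during which the arm holds its last target. There are 200 camera calls.

## Working session

There is one attempt and no reset: what is moved stays moved. The work goes in short steps, Python scripts to look and compute and a tool call to move; the robot and the scene stay as the last step left them, time stands still between calls to the robot, and variables do not carry over. Pictures are saved under pics/ and viewed, at most 10 in all, crops included, and the job is handed in when it is done.

Besides the shell and the picture viewer there is one more tool, called by a JSON object that holds its "api" and its "payload". servo_tool: Moves the arm, as the interface text tells. Its arguments: {"type":"object","properties":{"targets":{"type":"array"},"squeeze":{"type":"number"}},"required":["targets"]}

```bash
mkdir -p pics; python3 - <<'E'
from rig import status,camera,calibration,bot
import cv2
for n in("side","top"):
    im=camera(n); cv2.imwrite(f"pics/{n}0.png",im); c=calibration(n); print(n,{k:__import__('numpy').array(v).round(4).tolist() for k,v in c.items()})
print(status.get_obs())
E
```

```text
side {'camera_matrix': [[404.3769, 0.0, 318.0216], [0.0, 404.3769, 201.0389], [0.0, 0.0, 1.0]], 'dist_coeffs': [-0.0145, 0.0, 0.0, 0.0, 0.0], 'rvec': [2.4326, -0.3129, 0.0983], 'tvec': [-0.5443, 0.1147, 1.0268]}
top {'camera_matrix': [[381.3354, 0.0, 322.649], [0.0, 381.3354, 195.109], [0.0, 0.0, 1.0]], 'dist_coeffs': [-0.0026, 0.0, 0.0, 0.0, 0.0], 'rvec': [2.1744, -2.1063, 0.2133], 'tvec': [-0.0452, 0.5493, 1.1023]}
{'time_s': 0.1, 'q': array([-1.40002982e+00,  2.76526736e-01,  1.50601195e+00, -1.77532381e-05,
        1.36074261e+00, -1.20996194e-01]), 'joint_velocities': array([ 0.00145329, -0.00045836, -0.00163847,  0.00093163,  0.00079522,
        0.00089789]), 'joint_efforts': array([ 1.09885212e-03, -4.17701948e+01, -2.46404511e+01, -1.20825789e-04,
        5.76004823e-03,  1.40535971e-05]), 'eef_pos': array([ 0.16535324, -0.55050426,  0.40392669]), 'orientation': array([ 9.89377551e-01,  1.45366260e-01, -2.96862324e-05, -8.43847100e-04]), 'wrist_force': array([ 0.26085057, -0.44706469, -0.26830658]), 'moment': array([ 0.02871015, -0.01161886,  0.02194096]), 'grip_force': 0.0, 'grip_width': 0.08533009311918772}
```

View pics/side0.png

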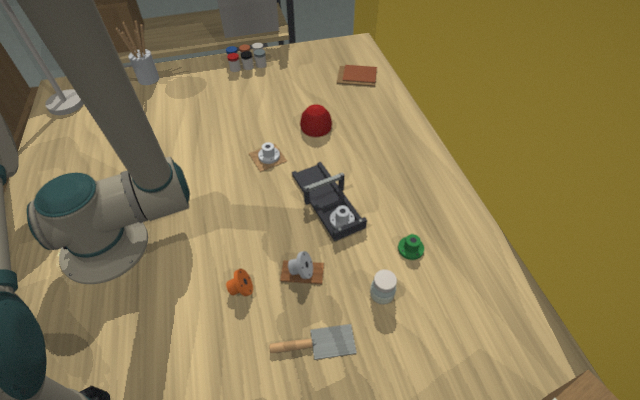

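View pics/top0.png

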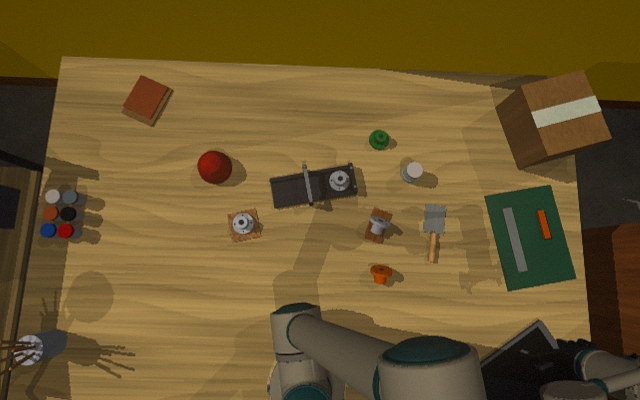

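The pictures show five hubs. Pixels below are top view, then side view.
- **In the rack:** (339,180) / (342,216).
- **Lying in the wooden cradle:** (377,224) / (301,266).
- **On the cork mat:** (243,223) / (268,154).
- **Decoys:** green (379,139) / (411,246) and orange (380,273) / (240,284).

I choose the bare aluminium ones. The rack's stop is at its right end in the top view, near (357,180).

```bash
python3 - <<'E'
import cv2
t=cv2.imread("pics/top0.png");s=cv2.imread("pics/side0.png")
cv2.imwrite("pics/tc.png",cv2.resize(t[150:250,225:400],None,fx=4.5,fy=4.5,interpolation=cv2.INTER_CUBIC))
cv2.imwrite("pics/sc.png",cv2.resize(s[135:290,245:375],None,fx=3.8,fy=3.8,interpolation=cv2.INTER_CUBIC))
E
```

```text
(no output)
```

View pics/tc.png

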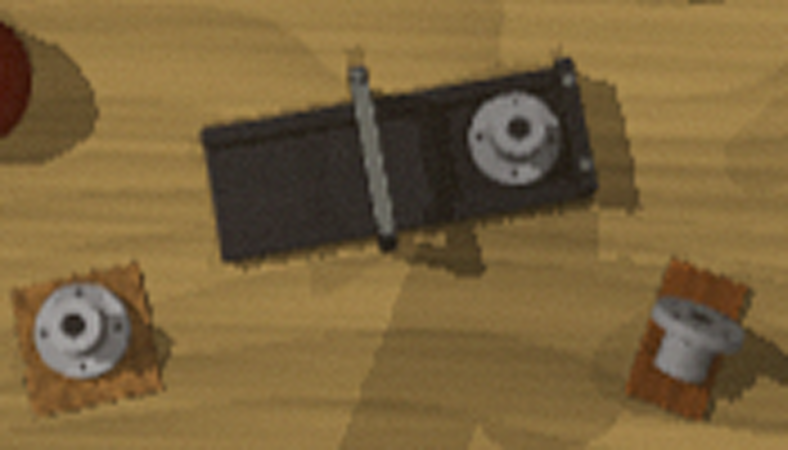

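View pics/sc.png

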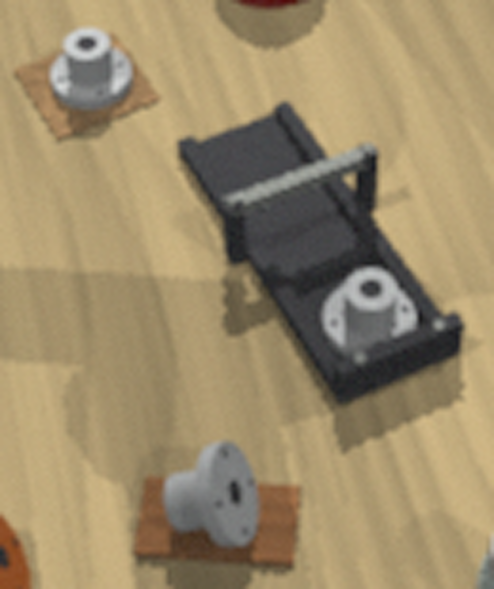

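The crops confirm the three bare aluminium hubs: bores at (519,128), (74,325) and (703,318) in the top crop. The bar, the stop's bolts and the rack corners are also clear, so I'll triangulate them.

```bash
cat > h.py <<'E'
import numpy as np,cv2
from rig import calibration
C={}
for n in("side","top"):
    c=calibration(n);R=cv2.Rodrigues(np.array(c["rvec"],float))[0];C[n]=(np.array(c["camera_matrix"]),np.array(c["dist_coeffs"]),R,np.array(c["tvec"],float).ravel())
def ray(n,p):
    K,d,R,t=C[n];u=cv2.undistortPoints(np.array([[p]],float),K,d)[0,0];v=R.T@np.array([*u,1]);return -R.T@t,v/np.linalg.norm(v)
def plane(n,p,z):
    o,v=ray(n,p);return o+v*(z-o[2])/v[2]
def tri(a,b):
    o,v=ray("top",a);q,w=ray("side",b);s=np.linalg.lstsq(np.c_[v,-w],q-o,rcond=None)[0]
    A=o+s[0]*v;B=q+s[1]*w;return (A+B)/2,np.linalg.norm(A-B)
def proj(n,P):
    K,d,R,t=C[n];return cv2.projectPoints(np.array(P,float).reshape(-1,1,3),cv2.Rodrigues(R)[0],t,K,d)[0].reshape(-1,2)
T=lambda x,y:((x+.5)/4.5-.5+225,(y+.5)/4.5-.5+150)
S=lambda x,y:((x+.5)/3.8-.5+245,(y+.5)/3.8-.5+135)
E
python3 - <<'E'
from h import *
for k,a,b in[("in",(519,128),(372,289)),("up",(74,325),(87,44)),("lie",(703,318),(236,492)),("bolt+",(567,80),(440,323)),("bolt-",(586,164),(361,357)),("barFar",(357,75),(370,152)),("barNear",(387,240),(236,201)),("openFar",(207,132),(284,105)),("openNear",(223,262),(186,146)),("stopFar",(563,62),(455,319)),("stopNear",(595,190),(342,378))]:
    P,e=tri(T(*a),S(*b));print(k,(P*1000).round(1),round(e*1000,1))
print("in brim",plane("top",T(514,139),.016),"up brim",plane("top",T(83,331),.013))
# lying: crown bottom/outline centre points
for z in (.022,):print("crownend",plane("top",T(682,372),.012),"cradle",[plane("top",T(*q),.006).round(4) for q in((673,257),(751,287),(630,390),(703,420))])
print("mat",[plane("top",T(*q),.003).round(4) for q in((12,292),(138,262),(163,388),(36,415))])
E
```

```text
in [606.5 -79.1  44.4] 1.1
up [462.8 213.2  41.4] 0.6
lie [ 481.7 -205.9   39.5] 1.5
bolt+ [ 643.9 -112.1   35.7] 2.0
bolt- [ 585.  -126.    36.6] 1.6
barFar [637.1  31.7  56.4] 2.3
barNear [528.8   7.5  60. ] 10.5
openFar [601.8 135.6  13.6] 1.0
openNear [516.5 120.8   4.2] 6.8
stopFar [ 656.5 -109.4   32.7] 0.3
stopNear [ 569.4 -133.4   28.2] 3.0
in brim [ 0.60437081 -0.07768859  0.016     ] up brim [0.46139494 0.21220448 0.013     ]
crownend [ 0.44655497 -0.19644165  0.012     ] cradle [array([ 0.5266, -0.1908,  0.006 ]), array([ 0.5074, -0.2452,  0.006 ]), array([ 0.4336, -0.1617,  0.006 ]), array([ 0.4147, -0.212 ,  0.006 ])]
mat [array([0.4876, 0.2643, 0.003 ]), array([0.5113, 0.1794, 0.003 ]), array([0.4252, 0.1572, 0.003 ]), array([0.4043, 0.242 , 0.003 ])]
```

```bash
python3 - <<'E'
from h import *
a=plane("top",T(655,369),.0223);b=plane("top",T(709,381),.0223);print("crown edges",a,b,(a+b)/2,np.linalg.norm(a-b))
r0=plane("top",T(652,297),.037);r1=plane("top",T(745,338),.037);print("brim rim",r0,r1,(r0+r1)/2,np.linalg.norm(r0-r1),np.degrees(np.arctan2(*(r0-r1)[:2])))
for q in((358,68),(389,250),):print("bar end",plane("top",T(*q),.062))
def box(th,o,p):
    c,s=np.cos(th),np.sin(th);return np.array([o[0]-s*p[0]-c*p[1],o[1]+c*p[0]-s*p[1],.006+p[2]])
th=np.radians(12.8);o=(.613,-.113)
segs=[((.13,.059,.056),(.13,-.059,.056)),((.142,.059,.056),(.142,-.059,.056)),((0,.047,.03),(0,-.047,.03)),((.25,.035,.008),(0,.035,.008)),((.25,-.035,.008),(0,-.035,.008)),((.25,-.047,.008),(.0,-.047,.008)),((.25,.047,.008),(.0,.047,.008)),((.25,.047,.008),(.25,-.047,.008))]
ims=[]
for n,(x0,y0,w,h),f in(("top",(262,155,105,60),4),("side",(285,155,88,90),4)):
    im=cv2.imread(f"pics/{n}0.png")[y0:y0+h,x0:x0+w];im=cv2.resize(im,None,fx=f,fy=f,interpolation=cv2.INTER_CUBIC)
    for A,B in segs:
        p=(proj(n,[box(th,o,A),box(th,o,B)])-(x0,y0)+.5)*f;p=p.astype(int);cv2.line(im,tuple(map(int,p[0])),tuple(map(int,p[1])),(0,255,255),1)
    ims.append(im)
H=max(i.shape[0] for i in ims);cv2.imwrite("pics/ov.png",np.hstack([cv2.copyMakeBorder(i,0,H-i.shape[0],0,0,0) for i in ims]))
E
```

```text
crown edges [ 0.4471531  -0.17638192  0.0223    ] [ 0.44019496 -0.21312015  0.0223    ] [ 0.44367403 -0.19475104  0.0223    ] 0.037391356482796304
brim rim [ 0.49428988 -0.17178631  0.037     ] [ 0.46862788 -0.23467759  0.037     ] [ 0.48145888 -0.20323195  0.037     ] 0.06792533514598825 22.19729765593626
bar end [0.63935585 0.03114324 0.062     ]
bar end [0.51661952 0.00605709 0.062     ]
```

View pics/ov.png

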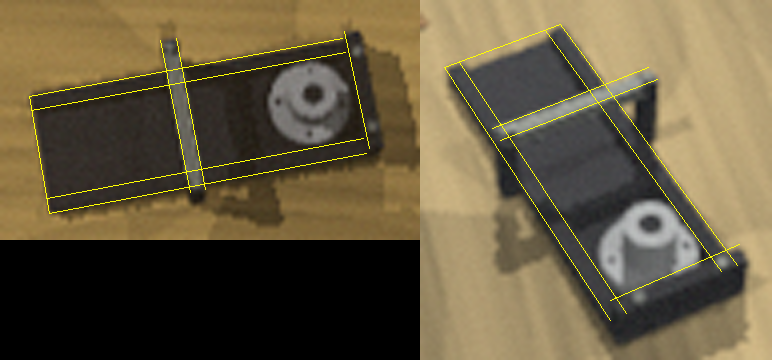

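The overlay fits the rack to about 2 mm: row_start ≈ (613,-113) mm, yaw 12.8°. That's enough to set out. I'll grip the lying hub's brim with the tool tilted 15° inward. Then I'll turn it 65° and stand it crown down on free bench, and regrasp it from above.

```bash
cat > mv.py <<'E'
import numpy as np,sys
from scipy.spatial.transform import Rotation as Ro
from rig import status
def pose(yaw,tilt):
    """tool x azimuth yaw (deg), tilt deg: + = tool z leans toward tool x azimuth (outward), about closing axis"""
    a=np.radians(yaw);x=np.array([np.cos(a),np.sin(a),0]);z=np.array([0,0,-1.]);t=np.radians(tilt)
    Z=np.cos(t)*z+np.sin(t)*x;X=np.cos(t)*x-np.sin(t)*z;return np.c_[X,np.cross(Z,X),Z]
def plan(stages,cur=None):
    """stages: (grasp point, R, nrows); prints rows"""
    o=status.get_obs();p=np.array(o["eef_pos"]);R=Ro.from_quat(o["orientation"]).as_matrix()
    if cur: p,R=cur
    for G,R2,n in stages:
        p2=np.array(G)-.155*R2[:,2];rv=Ro.from_matrix(R.T@R2).as_rotvec()/n;d=(p2-p)/n
        print("stage",n,"tcp",p2.round(3),"dist/row",round(np.linalg.norm(d),4))
        for k in range(n):
            Rk=R@Ro.from_rotvec(rv*k).as_matrix();print("  ",(Rk.T@d).round(4).tolist(),rv.round(3).tolist())
        p,R=p2,R2
    return p,R
E
python3 - <<'E'
from mv import *
G=np.array([.477,-.2043,.037]);R=pose(-18,-15)
z=R[:,2];G=G+.004*z
plan([(G-.1*z,R,12),(G,R,5)])
E
```

```text
stage 12 tcp [ 0.539 -0.224  0.279] dist/row 0.0426
   [0.0376, -0.0171, 0.0104] [0.006, -0.021, 0.05]
   [0.0369, -0.0189, 0.0097] [0.006, -0.021, 0.05]
   [0.0361, -0.0206, 0.0091] [0.006, -0.021, 0.05]
   [0.0352, -0.0224, 0.0085] [0.006, -0.021, 0.05]
   [0.0342, -0.0241, 0.0079] [0.006, -0.021, 0.05]
   [0.0332, -0.0257, 0.0073] [0.006, -0.021, 0.05]
   [0.032, -0.0273, 0.0068] [0.006, -0.021, 0.05]
   [0.0307, -0.0288, 0.0063] [0.006, -0.021, 0.05]
   [0.0293, -0.0303, 0.0059] [0.006, -0.021, 0.05]
   [0.0279, -0.0317, 0.0055] [0.006, -0.021, 0.05]
   [0.0264, -0.033, 0.0051] [0.006, -0.021, 0.05]
   [0.0248, -0.0343, 0.0048] [0.006, -0.021, 0.05]
stage 5 tcp [ 0.514 -0.216  0.183] dist/row 0.02
   [0.0, -0.0, 0.02] [0.0, 0.0, 0.0]
   [0.0, -0.0, 0.02] [0.0, 0.0, 0.0]
   [0.0, -0.0, 0.02] [0.0, 0.0, 0.0]
   [0.0, -0.0, 0.02] [0.0, 0.0, 0.0]
   [0.0, -0.0, 0.02] [0.0, 0.0, 0.0]
```

{"api": "servo_tool", "payload": {"targets": [[[0.0376,-0.017,0.0104],[0.006,-0.021,0.05],0.0854],[[0.037,-0.019,0.0097],[0.006,-0.021,0.05],0.0854],[[0.036,-0.0206,0.0091],[0.006,-0.021,0.05],0.0854],[[0.035,-0.0224,0.0085],[0.006,-0.021,0.05],0.0854],[[0.034,-0.024,0.008],[0.006,-0.021,0.05],0.0854],[[0.033,-0.0257,0.0073],[0.006,-0.021,0.05],0.0854],[[0.032,-0.0273,0.0068],[0.006,-0.021,0.05],0.0854],[[0.031,-0.029,0.0063],[0.006,-0.021,0.05],0.0854]]}}

```text
time_s: 1.1
eef_pos: [0.4147, -0.3322, 0.3207]
orientation: [0.995, -0.055, -0.086, -0.012]
wrist_force: [-0.2, -0.2, -0.1]
grip_width: 0.0853
grip_force: 0.0
```

{"api": "servo_tool", "payload": {"targets": [[[0.029,-0.03,0.006],[0.006,-0.021,0.05],0.0854],[[0.028,-0.032,0.0055],[0.006,-0.021,0.05],0.0854],[[0.026,-0.033,0.005],[0.006,-0.021,0.05],0.0854],[[0.025,-0.034,0.005],[0.006,-0.021,0.05],0.0854],[[0,0,0],[0,0,0],0.0854],[[0,0,0],[0,0,0],0.0854]]}}

```text
time_s: 1.85
eef_pos: [0.5373, -0.2248, 0.279]
orientation: [0.98, -0.153, -0.128, -0.017]
wrist_force: [-0.1, -0.2, -0.5]
grip_width: 0.0856
grip_force: 0.0
```

```bash
python3 - <<'E'
from mv import *
from h import *
from rig import camera
G=np.array([.477,-.2043,.037]);R=pose(-18,-15);z=R[:,2];G=G+.004*z
plan([(G,R,5)]);o=status.get_obs();print(o["time_s"],o["eef_pos"],o["q"].round(2),o["wrist_force"])
a=camera("top");b=camera("side")
cv2.imwrite("pics/c1.png",np.hstack([cv2.resize(a[150:270,320:440],None,fx=3.3,fy=3.3),cv2.resize(b[210:330,240:360],None,fx=3.3,fy=3.3)]))
E
```

```text
stage 5 tcp [ 0.514 -0.216  0.183] dist/row 0.0198
   [0.0002, -0.0003, 0.0198] [0.001, -0.001, 0.0]
   [0.0002, -0.0003, 0.0198] [0.001, -0.001, 0.0]
   [0.0002, -0.0003, 0.0198] [0.001, -0.001, 0.0]
   [0.0002, -0.0002, 0.0198] [0.001, -0.001, 0.0]
   [0.0002, -0.0002, 0.0198] [0.001, -0.001, 0.0]
1.85 [ 0.53726589 -0.22483058  0.27897721] [-0.5   0.45  1.57 -0.06  1.37  1.4 ] [-0.08366049 -0.19259694 -0.51660683]
```

View pics/c1.png

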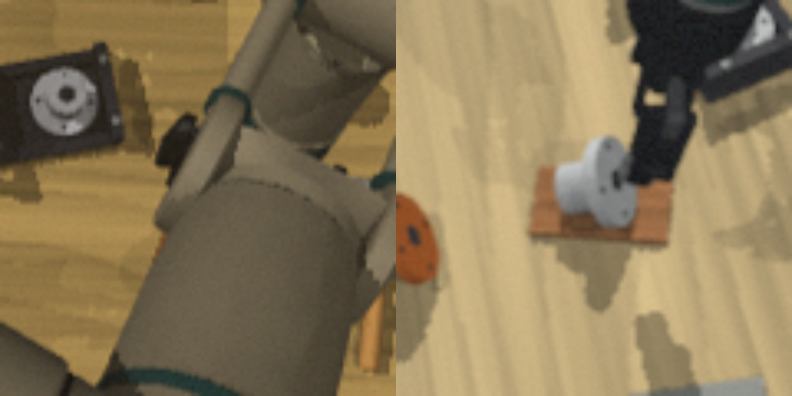

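The side half shows the gripper above and beyond the brim, lined up with it (brim face near (625,180)). I'll descend and grip.

{"api": "servo_tool", "payload": {"targets": [[[0,0,0.02],[0.003,-0.004,0],0.0854],[[0,0,0.02],[0,0,0],0.0854],[[0,0,0.02],[0,0,0],0.0854],[[0.001,-0.001,0.02],[0,0,0],0.0854],[[0,0,0.019],[0,0,0],0.0854],[[0,0,0],[0,0,0],0.0854]]}}

```text
time_s: 2.7
eef_pos: [0.513, -0.2171, 0.1829]
orientation: [0.979, -0.155, -0.131, -0.019]
wrist_force: [0.2, 0.4, -0.2]
grip_width: 0.0856
grip_force: 0.0
```

{"api": "servo_tool", "payload": {"targets": [[[0,0,0],[0,0,0],0.06],[[0,0,0],[0,0,0],0.055],[[0,0,0],[0,0,0],0.055],[[0,0,0],[0,0,0],0.055]], "squeeze": 40}}

```text
time_s: 3.2
eef_pos: [0.5148, -0.2171, 0.1846]
orientation: [0.98, -0.154, -0.128, -0.018]
wrist_force: [0.2, -1.6, 6.2]
grip_width: 0.0622
grip_force: 43.1
```

Width 62.2 mm against a 64 mm brim, with an upward force, suggests the grip is slightly high. I'll regrip 5 mm deeper.

{"api": "servo_tool", "payload": {"targets": [[[0,0,0],[0,0,0],0.0854],[[0,0,0],[0,0,0],0.0854],[[0,0,0.003],[0,0,0],0.0854],[[0,0,0.002],[0,0,0],0.0854],[[0,0,0],[0,0,0],0.055],[[0,0,0],[0,0,0],0.055],[[0,0,0],[0,0,0],0.055],[[0,0,0],[0,0,0],0.055]], "squeeze": 40}}

```text
time_s: 4.2
eef_pos: [0.5131, -0.2164, 0.1788]
orientation: [0.979, -0.154, -0.129, -0.019]
wrist_force: [-1.5, -0.2, 1.3]
grip_width: 0.0627
grip_force: 43.3
```

```bash
python3 - <<'E'
from mv import *
o=status.get_obs();p=o["eef_pos"];R=Ro.from_quat(o["orientation"]).as_matrix()
R0=pose(-18,-15);R1=pose(-8,50)
B=np.array([.477,-.2043,.037])
f=lambda b,R:np.array(b)+.008*R[:,2]
plan([(f(B+[0,0,.1],R0),R0,3),(f([.46,-.05,.10],R1),R1,10),(f([.46,-.05,.05],R1),R1,2)])
E
```

```text
stage 3 tcp [ 0.513 -0.216  0.279] dist/row 0.0334
   [-0.0086, 0.0, -0.0323] [0.001, 0.0, 0.001]
   [-0.0086, -0.0, -0.0323] [0.001, 0.0, 0.001]
   [-0.0086, -0.0001, -0.0323] [0.001, 0.0, 0.001]
stage 10 tcp [ 0.348 -0.034  0.194] dist/row 0.0259
   [-0.0184, -0.0122, 0.0137] [0.006, 0.113, -0.018]
   [-0.0196, -0.0125, 0.0116] [0.006, 0.113, -0.018]
   [-0.0205, -0.0128, 0.0094] [0.006, 0.113, -0.018]
   [-0.0213, -0.0131, 0.0071] [0.006, 0.113, -0.018]
   [-0.0217, -0.0134, 0.0047] [0.006, 0.113, -0.018]
   [-0.0219, -0.0138, 0.0023] [0.006, 0.113, -0.018]
   [-0.0217, -0.0142, -0.0] [0.006, 0.113, -0.018]
   [-0.0213, -0.0145, -0.0024] [0.006, 0.113, -0.018]
   [-0.0207, -0.0149, -0.0047] [0.006, 0.113, -0.018]
   [-0.0198, -0.0153, -0.0069] [0.006, 0.113, -0.018]
stage 2 tcp [ 0.348 -0.034  0.144] dist/row 0.025
   [-0.0192, 0.0, 0.0161] [0.0, 0.0, 0.0]
   [-0.0192, 0.0, 0.0161] [0.0, 0.0, 0.0]
```

{"api": "servo_tool", "payload": {"targets": [[[-0.0086,0,-0.032],[0,0,0],0.055],[[-0.0086,0,-0.032],[0,0,0],0.055],[[-0.0086,0,-0.032],[0,0,0],0.055],[[-0.0184,-0.0122,0.0137],[0.006,0.113,-0.018],0.055],[[-0.0196,-0.0125,0.0116],[0.006,0.113,-0.018],0.055],[[-0.0205,-0.0128,0.0094],[0.006,0.113,-0.018],0.055],[[-0.0213,-0.013,0.007],[0.006,0.113,-0.018],0.055],[[-0.0217,-0.0134,0.0047],[0.006,0.113,-0.018],0.055]]}}

```text
time_s: 5.2
eef_pos: [0.4294, -0.1246, 0.2355]
orientation: [0.982, -0.111, 0.153, 0.005]
wrist_force: [2.2, 0.3, -2.8]
grip_width: 0.0626
grip_force: 44.4
```

{"api": "servo_tool", "payload": {"targets": [[[-0.022,-0.0138,0.0023],[0.006,0.113,-0.018],0.055],[[-0.0217,-0.0142,0],[0.006,0.113,-0.018],0.055],[[-0.0213,-0.0145,-0.0024],[0.006,0.113,-0.018],0.055],[[-0.0207,-0.015,-0.0047],[0.006,0.113,-0.018],0.055],[[-0.02,-0.0153,-0.007],[0.006,0.113,-0.018],0.055],[[0,0,0],[0,0,0],0.055],[[0,0,0],[0,0,0],0.055]]}}

```text
time_s: 6.08
eef_pos: [0.3949, -0.0661, 0.2175]
orientation: [0.951, -0.074, 0.3, -0.021]
wrist_force: [-0.4, 1.0, -0.7]
grip_width: 0.0621
grip_force: 44.4
```

```bash
python3 - <<'E'
from mv import *
from h import *
from rig import camera
R1=pose(-8,50)
plan([(np.array([.46,-.05,.05])+.008*R1[:,2],R1,2)]);o=status.get_obs();print(o["time_s"],o["eef_pos"],o["q"].round(2))
a=camera("top");b=camera("side")
cv2.imwrite("pics/c2.png",np.hstack([cv2.resize(a[150:270,250:370],None,fx=3.3,fy=3.3),cv2.resize(b[150:270,220:340],None,fx=3.3,fy=3.3)]))
E
```

```text
stage 2 tcp [ 0.348 -0.034  0.144] dist/row 0.0461
   [-0.0419, -0.0097, 0.0166] [-0.035, 0.134, -0.024]
   [-0.0435, -0.0112, 0.0105] [-0.035, 0.134, -0.024]
6.075 [ 0.39486249 -0.06605698  0.2175204 ] [-0.46  0.16  2.39  1.47  0.26 -0.13]
```

View pics/c2.png

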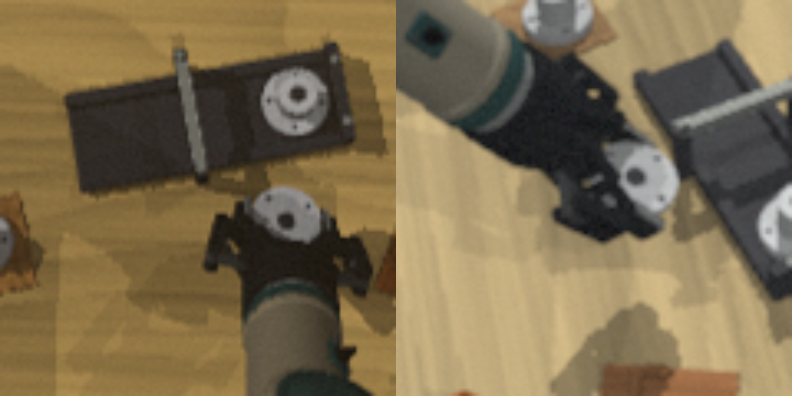

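The hub is held firmly, with the brim face visible near (285,215) in the left half. The turn slowed near a wrist singularity, so I'll finish it with small rows.

{"api": "servo_tool", "payload": {"targets": [[[-0.008,-0.002,0.003],[-0.008,0.03,-0.005],0.055],[[-0.008,-0.002,0.003],[-0.008,0.03,-0.005],0.055],[[-0.008,-0.002,0.003],[-0.008,0.03,-0.005],0.055],[[-0.008,-0.002,0.003],[-0.008,0.03,-0.005],0.055],[[-0.008,-0.002,0.003],[-0.008,0.03,-0.005],0.055],[[-0.008,-0.002,0.003],[-0.008,0.03,-0.005],0.055],[[-0.008,-0.002,0.003],[-0.008,0.03,-0.005],0.055],[[-0.008,-0.002,0.003],[-0.008,0.03,-0.005],0.055]]}}

```text
time_s: 7.18
eef_pos: [0.3662, -0.0428, 0.1602]
orientation: [0.911, -0.066, 0.408, 0.022]
wrist_force: [-0.4, 0.8, -2.3]
grip_width: 0.0625
grip_force: 44.5
```

```bash
python3 - <<'E'
from mv import *
R1=pose(-8,50)
o=status.get_obs();print(o["time_s"],o["eef_pos"],o["q"].round(2));R=Ro.from_quat(o["orientation"]).as_matrix();print(R.round(3),np.degrees(np.arccos(-R[2,2])),o["eef_pos"]+.147*R[:,2])
plan([(np.array([.46,-.05,.05])+.008*R1[:,2],R1,6)])
E
```

```text
7.175 [ 0.36622042 -0.04279166  0.16021633] [-0.42  0.42  2.68  2.83  0.8  -1.53]
[[ 0.659 -0.138  0.739]
 [-0.103 -0.99  -0.093]
 [ 0.745 -0.015 -0.667]] 48.173788239599624 [ 0.47490125 -0.05648536  0.06218594]
stage 6 tcp [ 0.348 -0.034  0.144] dist/row 0.0042
   [-0.004, -0.001, -0.0006] [-0.002, 0.005, -0.002]
   [-0.004, -0.001, -0.0006] [-0.002, 0.005, -0.002]
   [-0.004, -0.001, -0.0006] [-0.002, 0.005, -0.002]
   [-0.004, -0.001, -0.0006] [-0.002, 0.005, -0.002]
   [-0.004, -0.001, -0.0007] [-0.002, 0.005, -0.002]
   [-0.004, -0.001, -0.0007] [-0.002, 0.005, -0.002]
```

{"api": "servo_tool", "payload": {"targets": [[[-0.002,0,0.005],[0,0.005,0],0.055],[[-0.002,0,0.005],[0,0.005,0],0.055],[[-0.002,0,0.005],[0,0.005,0],0.055],[[-0.002,0,0.005],[0,0.005,0],0.055],[[-0.002,0,0.004],[0,0.005,0],0.055],[[0,0,0],[0,0,0],0.055]]}}

```text
time_s: 7.92
eef_pos: [0.3785, -0.0441, 0.1375]
orientation: [0.906, -0.066, 0.417, 0.022]
wrist_force: [-0.4, 0.5, -1.7]
grip_width: 0.0624
grip_force: 44.5
```

```bash
python3 - <<'E'
from mv import *
o=status.get_obs();print(o["time_s"],o["eef_pos"],o["q"].round(2));R=Ro.from_quat(o["orientation"]).as_matrix();print(R.round(3),o["eef_pos"]+.147*R[:,2],o["wrist_force"])
E
```

```text
7.925 [ 0.3785471  -0.04407144  0.13748935] [-0.41  0.55  2.69  2.88  0.96 -1.58]
[[ 0.643 -0.138  0.753]
 [-0.101 -0.99  -0.096]
 [ 0.759 -0.015 -0.651]] [ 0.48929435 -0.05813089  0.04185265] [-0.43769062  0.50581919 -1.70566234]
```

{"api": "servo_tool", "payload": {"targets": [[[-0.001,0,0.002],[0,0,0],0.055],[[-0.001,0,0.002],[0,0,0],0.055],[[0,0,0],[0,0,0],0.055]]}}

```text
time_s: 8.3
eef_pos: [0.3802, -0.0442, 0.1337]
orientation: [0.906, -0.066, 0.417, 0.022]
wrist_force: [0.1, -0.7, -1.0]
grip_width: 0.0625
grip_force: 44.5
```

{"api": "servo_tool", "payload": {"targets": [[[-0.001,0,0.002],[0,0,0],0.055],[[0,0,0],[0,0,0],0.055]]}}

```text
time_s: 8.55
eef_pos: [0.3812, -0.0443, 0.1317]
orientation: [0.906, -0.066, 0.417, 0.022]
wrist_force: [1.1, -1.0, -1.7]
grip_width: 0.0625
grip_force: 44.5
```

{"api": "servo_tool", "payload": {"targets": [[[-0.001,0,0.002],[0,0,0],0.055],[[0,0,0],[0,0,0],0.055]]}}

```text
time_s: 8.8
eef_pos: [0.3824, -0.0444, 0.1307]
orientation: [0.905, -0.066, 0.419, 0.023]
wrist_force: [-2.4, 0.1, 5.9]
grip_width: 0.0629
grip_force: 45.1
```

{"api": "servo_tool", "payload": {"targets": [[[-0.0015,0,0.0015],[0,0,0],0.055],[[0,0,0],[0,0,0],0.055]]}}

```text
time_s: 9.05
eef_pos: [0.3838, -0.0446, 0.1298]
orientation: [0.904, -0.066, 0.421, 0.023]
wrist_force: [-1.8, 1.2, 11.1]
grip_width: 0.0624
grip_force: 45.6
```

```bash
python3 - <<'E'
from mv import *
from h import *
from rig import camera
o=status.get_obs();R=Ro.from_quat(o["orientation"]).as_matrix();print(o["eef_pos"]+.147*R[:,2],o["q"].round(3),o["wrist_force"])
a=camera("top");b=camera("side")
cv2.imwrite("pics/c3.png",np.hstack([cv2.resize(a[160:260,270:370],None,fx=3.9,fy=3.9),cv2.resize(b[160:260,250:350],None,fx=3.9,fy=3.9)]))
E
```

```text
[ 0.49542519 -0.05880259  0.03516285] [-0.402  0.586  2.695  2.893  1.006 -1.598] [-1.80364975  1.1606278  11.09755691]
```

View pics/c3.png

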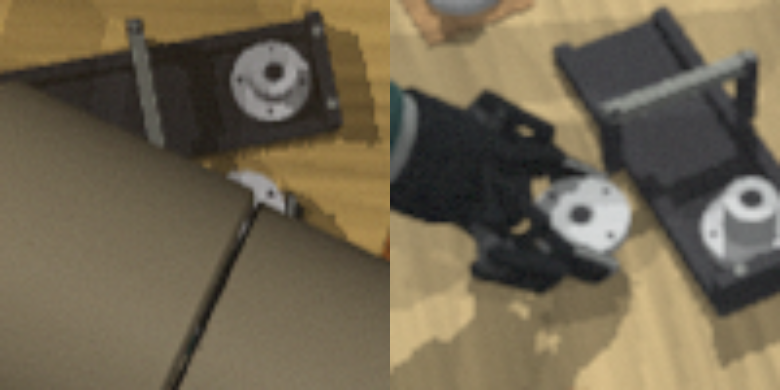

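Contact came at brim height 35.2 mm, as expected, and the side view shows the brim face at (585,215) level. I'll release and rise vertically.

{"api": "servo_tool", "payload": {"targets": [[[0,0,0],[0,0,0],0.075],[[0,0,0],[0,0,0],0.0854],[[0,0,0],[0,0,0],0.0854],[[0.008,0,-0.007],[0,0,0],0.0854],[[0.015,0,-0.013],[0,0,0],0.0854],[[0.023,0,-0.019],[0,0,0],0.0854],[[0.03,0,-0.026],[0,0,0],0.0854],[[0.03,0,-0.026],[0,0,0],0.0854]]}}

```text
time_s: 10.15
eef_pos: [0.3826, -0.0451, 0.2616]
orientation: [0.906, -0.065, 0.417, 0.019]
wrist_force: [0.0, 1.7, -0.0]
grip_width: 0.0854
grip_force: 0.0
```

```bash
python3 - <<'E'
from mv import *
from h import *
from rig import camera
b=camera("side");o=status.get_obs();print(o["time_s"],o["eef_pos"],o["q"].round(2))
hs=cv2.cvtColor(b,cv2.COLOR_BGR2HSV);m=((hs[...,1]<45)&(hs[...,2]>95)).astype(np.uint8)
n,l,s,c=cv2.connectedComponentsWithStats(m)
for i in range(1,n):
    if 80<s[i,4]<2000 and 230<c[i,0]<360 and 130<c[i,1]<290: print(s[i],c[i].round(1),plane("side",c[i],.04))
cv2.imwrite("pics/c4.png",cv2.resize(b[150:270,240:360],None,fx=3.5,fy=3.5))
# plan: to above hub tool down; closing across channel (yaw of tool x = channel axis dir)
for yaw in(-77.2,):
    R=pose(yaw,0);print(R.round(2))
E
```

```text
10.2 [ 0.38392185 -0.04522182  0.26561636] [-0.41  0.05  2.47  2.35  0.32 -0.98]
[304 173  40  16 159] [322.9 181. ] [0.58605034 0.03707579 0.04      ]
[286 205  26  25 462] [298.5 216.3] [ 0.49470259 -0.06435478  0.04      ]
[329 205  26  26 420] [341.2 216.8] [ 0.59924206 -0.09376911  0.04      ]
[[ 0.22 -0.98  0.  ]
 [-0.98 -0.22  0.  ]
 [ 0.   -0.   -1.  ]]
```

View pics/c4.png

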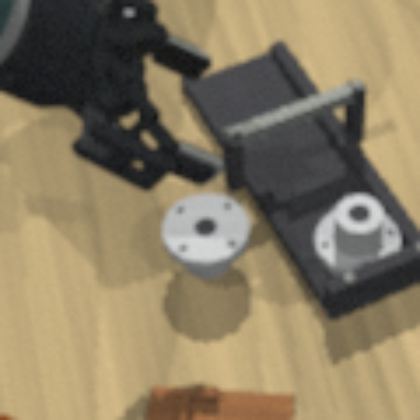

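The hub stands upright, crown down, at crop (205,227), about (0.4955,-0.060) m in world. Next: tool down, with the closing axis across the channel (tool x azimuth 102.8°, inside joint 6's range).

```bash
python3 - <<'E'
from mv import *
from h import *
print(plane("side",(298.2,214.5),.04))
R=pose(102.8,0)
plan([([.4955,-.06,.145],pose(-8,0),6),([.4955,-.06,.145],R,11)])
E
```

```text
[ 0.49513004 -0.05853151  0.04      ]
stage 6 tcp [ 0.496 -0.06   0.3  ] dist/row 0.0196
   [0.0165, -0.0001, 0.0107] [-0.003, -0.145, -0.0]
   [0.0178, -0.0002, 0.0082] [-0.003, -0.145, -0.0]
   [0.0188, -0.0002, 0.0055] [-0.003, -0.145, -0.0]
   [0.0194, -0.0002, 0.0027] [-0.003, -0.145, -0.0]
   [0.0196, -0.0002, -0.0001] [-0.003, -0.145, -0.0]
   [0.0194, -0.0002, -0.003] [-0.003, -0.145, -0.0]
stage 11 tcp [ 0.496 -0.06   0.3  ] dist/row 0.0
   [0.0, 0.0, 0.0] [-0.0, -0.0, -0.176]
   [0.0, 0.0, 0.0] [-0.0, -0.0, -0.176]
   [0.0, 0.0, 0.0] [-0.0, -0.0, -0.176]
   [0.0, 0.0, 0.0] [-0.0, -0.0, -0.176]
   [0.0, 0.0, 0.0] [-0.0, -0.0, -0.176]
   [0.0, 0.0, 0.0] [-0.0, -0.0, -0.176]
   [0.0, 0.0, 0.0] [-0.0, -0.0, -0.176]
   [0.0, 0.0, 0.0] [-0.0, -0.0, -0.176]
   [0.0, 0.0, 0.0] [-0.0, -0.0, -0.176]
   [0.0, 0.0, 0.0] [-0.0, -0.0, -0.176]
   [0.0, 0.0, 0.0] [-0.0, -0.0, -0.176]
```

{"api": "servo_tool", "payload": {"targets": [[[0.0165,0,0.01],[0,-0.145,0],0.0854],[[0.018,0,0.008],[0,-0.145,0],0.0854],[[0.019,0,0.005],[0,-0.145,0],0.0854],[[0.0194,0,0.002],[0,-0.145,0],0.0854],[[0.0196,0,0],[0,-0.145,0],0.0854],[[0.0194,0,-0.003],[0,-0.145,0],0.0854],[[0,0,0],[0,0,0],0.0854]]}}

```text
time_s: 11.08
eef_pos: [0.4249, -0.0222, 0.2821]
orientation: [0.956, -0.03, 0.286, -0.063]
wrist_force: [0.3, 1.1, 0.5]
grip_width: 0.0852
grip_force: 0.0
```

```bash
python3 - <<'E'
from mv import *
o=status.get_obs();print(o["time_s"],o["eef_pos"],o["q"].round(2))
plan([([.4955,-.06,.145],pose(102.8,0),12)])
E
```

```text
11.075 [ 0.42489234 -0.02215615  0.2821007 ] [-0.35  0.06  2.23  0.76  0.42  0.65]
stage 12 tcp [ 0.496 -0.06   0.3  ] dist/row 0.0068
   [0.006, 0.0028, 0.0017] [0.036, -0.044, -0.15]
   [0.0056, 0.0037, 0.0013] [0.036, -0.044, -0.15]
   [0.005, 0.0045, 0.0009] [0.036, -0.044, -0.15]
   [0.0043, 0.0053, 0.0005] [0.036, -0.044, -0.15]
   [0.0035, 0.0059, 0.0002] [0.036, -0.044, -0.15]
   [0.0026, 0.0063, -0.0002] [0.036, -0.044, -0.15]
   [0.0016, 0.0066, -0.0005] [0.036, -0.044, -0.15]
   [0.0006, 0.0068, -0.0008] [0.036, -0.044, -0.15]
   [-0.0005, 0.0067, -0.0011] [0.036, -0.044, -0.15]
   [-0.0015, 0.0065, -0.0013] [0.036, -0.044, -0.15]
   [-0.0026, 0.0062, -0.0014] [0.036, -0.044, -0.15]
   [-0.0035, 0.0057, -0.0015] [0.036, -0.044, -0.15]
```

{"api": "servo_tool", "payload": {"targets": [[[0.006,0.0028,0.0017],[0.036,-0.044,-0.15],0.0854],[[0.0056,0.0037,0.0013],[0.036,-0.044,-0.15],0.0854],[[0.005,0.0045,0.001],[0.036,-0.044,-0.15],0.0854],[[0.0043,0.0053,0.0005],[0.036,-0.044,-0.15],0.0854],[[0.0035,0.006,0],[0.036,-0.044,-0.15],0.0854],[[0.0026,0.0063,0],[0.036,-0.044,-0.15],0.0854],[[0.0016,0.0066,0],[0.036,-0.044,-0.15],0.0854],[[0.0006,0.0068,-0.001],[0.036,-0.044,-0.15],0.0854]]}}

```text
time_s: 12.08
eef_pos: [0.4706, -0.0464, 0.2921]
orientation: [0.82, 0.561, 0.112, -0.026]
wrist_force: [-0.0, 0.3, -0.0]
grip_width: 0.0855
grip_force: 0.0
```

```bash
python3 - <<'E'
from mv import *
o=status.get_obs();print(o["time_s"],o["eef_pos"],o["q"].round(2))
plan([([.4955,-.0595,.145],pose(102.8,0),5),([.4955,-.0595,.036],pose(102.8,0),4)])
E
```

```text
12.075 [ 0.47061722 -0.04643946  0.29213318] [-0.33  0.19  1.95  0.27  0.93 -0.11]
stage 5 tcp [ 0.496 -0.06   0.3  ] dist/row 0.0058
   [-0.0003, 0.0057, -0.0012] [0.029, -0.037, -0.118]
   [-0.001, 0.0056, -0.0013] [0.029, -0.037, -0.118]
   [-0.0017, 0.0054, -0.0015] [0.029, -0.037, -0.118]
   [-0.0024, 0.0051, -0.0015] [0.029, -0.037, -0.118]
   [-0.0031, 0.0047, -0.0016] [0.029, -0.037, -0.118]
stage 4 tcp [ 0.496 -0.06   0.191] dist/row 0.0272
   [0.0, 0.0, 0.0272] [0.0, 0.0, 0.0]
   [0.0, 0.0, 0.0272] [0.0, 0.0, 0.0]
   [0.0, 0.0, 0.0272] [0.0, 0.0, 0.0]
   [0.0, 0.0, 0.0272] [0.0, 0.0, 0.0]
```

{"api": "servo_tool", "payload": {"targets": [[[0,0.0057,-0.0012],[0.029,-0.037,-0.118],0.0854],[[-0.001,0.0056,-0.0013],[0.029,-0.037,-0.118],0.0854],[[-0.0017,0.0054,-0.0015],[0.029,-0.037,-0.118],0.0854],[[-0.0024,0.005,-0.0015],[0.029,-0.037,-0.118],0.0854],[[-0.003,0.0047,-0.0016],[0.029,-0.037,-0.118],0.0854],[[0,0,0],[0,0,0],0.0854]]}}

```text
time_s: 12.82
eef_pos: [0.4958, -0.059, 0.3002]
orientation: [0.627, 0.779, 0.0, -0.0]
wrist_force: [-0.2, 0.2, -0.5]
grip_width: 0.0855
grip_force: 0.0
```

```bash
python3 - <<'E'
from mv import *
o=status.get_obs();print(o["time_s"],o["eef_pos"],o["q"].round(2))
plan([([.4955,-.0595,.145],pose(102.8,0),1),([.4955,-.0595,.029],pose(102.8,0),4)])
E
```

```text
12.825 [ 0.49575093 -0.05903615  0.30015104] [-0.26  0.25  1.83  0.    1.07 -0.47]
stage 1 tcp [ 0.496 -0.06   0.3  ] dist/row 0.0005
   [-0.0004, -0.0003, 0.0002] [-0.0, -0.001, -0.008]
stage 4 tcp [ 0.496 -0.06   0.184] dist/row 0.029
   [0.0, 0.0, 0.029] [0.0, 0.0, 0.0]
   [0.0, 0.0, 0.029] [0.0, 0.0, 0.0]
   [0.0, 0.0, 0.029] [0.0, 0.0, 0.0]
   [0.0, 0.0, 0.029] [0.0, 0.0, 0.0]
```

{"api": "servo_tool", "payload": {"targets": [[[0,0,0.029],[0,0,-0.008],0.0854],[[0,0,0.029],[0,0,0],0.0854],[[0,0,0.029],[0,0,0],0.0854],[[0,0,0.029],[0,0,0],0.0854],[[0,0,0],[0,0,0],0.055],[[0,0,0],[0,0,0],0.055],[[0,0,0],[0,0,0],0.055],[[0,0,0],[0,0,0],0.055]], "squeeze": 40}}

```text
time_s: 13.82
eef_pos: [0.4963, -0.0606, 0.1861]
orientation: [0.624, 0.781, -0.001, 0.002]
wrist_force: [0.3, -0.6, -1.0]
grip_width: 0.0625
grip_force: 43.9
```

{"api": "servo_tool", "payload": {"targets": [[[0,0,-0.03],[0,0,0],0.055],[[0,0,-0.035],[0,0,0],0.055],[[0,0,0],[0,0,0],0.055],[[0,0,0],[0,0,0],0.055]]}}

```text
time_s: 14.32
eef_pos: [0.4955, -0.0602, 0.2499]
orientation: [0.624, 0.781, -0.002, 0.001]
wrist_force: [-0.4, 0.6, -1.2]
grip_width: 0.0624
grip_force: 44.7
```

```bash
python3 - <<'E'
from mv import *
from h import *
from rig import camera
print("barmid",tri((307,184.75),(324.5,180.5)))
a=camera("top");b=camera("side");cv2.imwrite("pics/g_top.png",a);cv2.imwrite("pics/g_side.png",b)
def grey(n,im,x0,x1,y0,y1,z):
    hs=cv2.cvtColor(im,cv2.COLOR_BGR2HSV);m=((hs[...,1]<45)&(hs[...,2]>95)).astype(np.uint8)
    k,l,s,c=cv2.connectedComponentsWithStats(m)
    for i in range(1,k):
        if s[i,4]>80 and x0<c[i,0]<x1 and y0<c[i,1]<y1: print(n,s[i],c[i].round(1),plane(n,c[i],z).round(4))
grey("top",a,200,380,150,260,.03);grey("side",b,230,370,130,290,.03)
o=status.get_obs();print(o["time_s"],o["eef_pos"],o["q"].round(2),o["grip_width"],o["wrist_force"])
z0=o["eef_pos"][2]-.155
plan([([.5933,-.0257,z0],pose(102.8,0),4)])
E
```

```text
barmid (array([0.58225505, 0.02025625, 0.05937155]), np.float64(0.007381987590025823))
top [233 213  20  21 242] [241.1 222.8] [0.4607 0.215  0.03  ]
side [258 142  20  22 309] [267.9 153.3] [0.46   0.1953 0.03  ]
side [287 189  23  25 412] [298.5 201.2] [ 0.507  -0.0074  0.03  ]
side [329 205  26  26 411] [341.2 217. ] [ 0.6016 -0.0873  0.03  ]
14.425 [ 0.49535599 -0.06016154  0.2491687 ] [-0.26  0.31  1.89 -0.01  0.94 -0.48] 0.06237900717697277 [ 0.59206986  0.21288907 -1.68576152]
stage 4 tcp [ 0.593 -0.026  0.249] dist/row 0.026
   [0.003, 0.0258, -0.0001] [-0.001, 0.001, -0.0]
   [0.003, 0.0258, -0.0001] [-0.001, 0.001, -0.0]
   [0.003, 0.0258, -0.0] [-0.001, 0.001, -0.0]
   [0.003, 0.0258, -0.0] [-0.001, 0.001, -0.0]
```

{"api": "servo_tool", "payload": {"targets": [[[0.003,0.0258,0],[0,0,0],0.055],[[0.003,0.0258,0],[0,0,0],0.055],[[0.003,0.0258,0],[0,0,0],0.055],[[0.003,0.0258,0],[0,0,0],0.055],[[0,0,0],[0,0,0],0.055],[[0,0,0],[0,0,0],0.055]]}}

```text
time_s: 15.18
eef_pos: [0.593, -0.0258, 0.2488]
orientation: [0.624, 0.781, -0.003, -0.0]
wrist_force: [0.6, -0.2, -0.4]
grip_width: 0.0627
grip_force: 44.7
```

```bash
python3 - <<'E'
from mv import *
from h import *
from rig import camera
o=status.get_obs();print(o["time_s"],o["eef_pos"])
plan([([.5933,-.0257,.196-.155],pose(102.8,0),4)])
a=camera("top");b=camera("side");cv2.imwrite("pics/f.png",np.hstack([cv2.resize(a[140:240,270:370],None,fx=3.9,fy=3.9),cv2.resize(b[150:250,270:370],None,fx=3.9,fy=3.9)]))
E
```

```text
15.175 [ 0.59302472 -0.02583115  0.24883807]
stage 4 tcp [ 0.593 -0.026  0.196] dist/row 0.0132
   [0.0001, 0.0001, 0.0132] [-0.001, 0.001, -0.0]
   [0.0, 0.0001, 0.0132] [-0.001, 0.001, -0.0]
   [0.0, 0.0001, 0.0132] [-0.001, 0.001, -0.0]
   [0.0, 0.0001, 0.0132] [-0.001, 0.001, -0.0]
```

{"api": "servo_tool", "payload": {"targets": [[[0,0,0.013],[0,0,0],0.055],[[0,0,0.013],[0,0,0],0.055],[[0,0,0.013],[0,0,0],0.055],[[0,0,0.006],[0,0,0],0.055],[[0,0,0.002],[0,0,0],0.055],[[0,0,0.002],[0,0,0],0.055],[[0,0,0],[0,0,0],0.055]]}}

```text
time_s: 16.15
eef_pos: [0.5942, -0.0261, 0.2014]
orientation: [0.624, 0.781, -0.002, 0.002]
wrist_force: [-0.6, -0.3, -1.4]
grip_width: 0.0624
grip_force: 44.7
```

{"api": "servo_tool", "payload": {"targets": [[[0,0,0.002],[0,0,0],0.055],[[0,0,0.002],[0,0,0],0.055],[[0,0,0],[0,0,0],0.055]]}}

```text
time_s: 16.52
eef_pos: [0.594, -0.0261, 0.197]
orientation: [0.624, 0.781, -0.002, 0.001]
wrist_force: [-0.2, -0.8, -1.0]
grip_width: 0.0627
grip_force: 44.7
```

Below 0.202 m with no contact, so the brim has cleared the neighbour's crown. I'll continue down to the floor.

{"api": "servo_tool", "payload": {"targets": [[[0,0,0.002],[0,0,0],0.055],[[0,0,0.001],[0,0,0],0.055],[[0,0,0],[0,0,0],0.055]]}}

```text
time_s: 16.9
eef_pos: [0.594, -0.0261, 0.194]
orientation: [0.624, 0.781, -0.002, 0.001]
wrist_force: [0.3, 0.2, -1.2]
grip_width: 0.0623
grip_force: 44.7
```

{"api": "servo_tool", "payload": {"targets": [[[0,0,0.001],[0,0,0],0.055],[[0,0,0],[0,0,0],0.055]]}}

```text
time_s: 17.15
eef_pos: [0.594, -0.0261, 0.1931]
orientation: [0.624, 0.781, -0.002, 0.001]
wrist_force: [1.3, -0.8, -1.5]
grip_width: 0.0625
grip_force: 44.7
```

{"api": "servo_tool", "payload": {"targets": [[[0,0,0.001],[0,0,0],0.055],[[0,0,0],[0,0,0],0.055]]}}

```text
time_s: 17.4
eef_pos: [0.594, -0.0261, 0.1921]
orientation: [0.624, 0.781, -0.002, 0.001]
wrist_force: [-0.2, 0.8, -0.8]
grip_width: 0.0627
grip_force: 44.7
```

{"api": "servo_tool", "payload": {"targets": [[[0,0,0.001],[0,0,0],0.055],[[0,0,0],[0,0,0],0.055]]}}

```text
time_s: 17.65
eef_pos: [0.594, -0.0261, 0.191]
orientation: [0.624, 0.781, -0.002, 0.001]
wrist_force: [-0.5, 0.2, -2.0]
grip_width: 0.0626
grip_force: 44.7
```

{"api": "servo_tool", "payload": {"targets": [[[0,0,0.001],[0,0,0],0.055],[[0,0,0],[0,0,0],0.055]]}}

```text
time_s: 17.9
eef_pos: [0.5941, -0.0262, 0.1908]
orientation: [0.624, 0.781, -0.002, 0.002]
wrist_force: [-0.9, -0.2, 3.9]
grip_width: 0.0623
grip_force: 45.1
```

On the floor. Now I push along the channel towards the stop (tool −x).

{"api": "servo_tool", "payload": {"targets": [[[-0.0015,0,-0.0005],[0,0,0],0.055],[[-0.0015,0,0],[0,0,0],0.055],[[-0.001,0,0],[0,0,0],0.055],[[-0.001,0,0],[0,0,0],0.055],[[0,0,0],[0,0,0],0.055]]}}

```text
time_s: 18.52
eef_pos: [0.5953, -0.0311, 0.1908]
orientation: [0.624, 0.781, -0.001, 0.002]
wrist_force: [0.4, 1.3, 3.4]
grip_width: 0.0625
grip_force: 44.9
```

{"api": "servo_tool", "payload": {"targets": [[[-0.001,0,0],[0,0,0],0.055],[[-0.001,0,0],[0,0,0],0.055],[[0,0,0],[0,0,0],0.055]]}}

```text
time_s: 18.9
eef_pos: [0.5956, -0.0328, 0.1908]
orientation: [0.624, 0.781, -0.001, 0.001]
wrist_force: [-1.1, 4.0, 4.6]
grip_width: 0.0625
grip_force: 45.0
```

{"api": "servo_tool", "payload": {"targets": [[[-0.001,0,0],[0,0,0],0.055],[[-0.001,0,0],[0,0,0],0.055],[[0,0,0],[0,0,0],0.055]]}}

```text
time_s: 19.27
eef_pos: [0.596, -0.0349, 0.1908]
orientation: [0.624, 0.781, -0.002, 0.001]
wrist_force: [-0.5, 4.0, 5.4]
grip_width: 0.0624
grip_force: 45.0
```

{"api": "servo_tool", "payload": {"targets": [[[-0.001,0,0],[0,0,0],0.055],[[-0.001,0,0],[0,0,0],0.055],[[0,0,0],[0,0,0],0.055]]}}

```text
time_s: 19.65
eef_pos: [0.5962, -0.0358, 0.1908]
orientation: [0.625, 0.781, -0.001, 0.0]
wrist_force: [-0.1, 8.1, 6.8]
grip_width: 0.0624
grip_force: 45.1
```

{"api": "servo_tool", "payload": {"targets": [[[-0.001,0,0],[0,0,0],0.055],[[-0.001,0,0],[0,0,0],0.055],[[0,0,0],[0,0,0],0.055]]}}

```text
time_s: 20.02
eef_pos: [0.5963, -0.0364, 0.1908]
orientation: [0.625, 0.781, 0.0, -0.001]
wrist_force: [-1.4, 13.4, 6.8]
grip_width: 0.0622
grip_force: 45.2
```

```bash
python3 - <<'E'
from mv import *
from h import *
from rig import camera
o=status.get_obs();print(o["time_s"],o["eef_pos"],o["wrist_force"])
b=camera("side");a=camera("top")
for n,im in(("side",b),("top",a)):
    hs=cv2.cvtColor(im,cv2.COLOR_BGR2HSV);m=((hs[...,1]<45)&(hs[...,2]>95)).astype(np.uint8)
    k,l,s,c=cv2.connectedComponentsWithStats(m)
    for i in range(1,k):
        if s[i,4]>40 and 280<c[i,0]<370 and 150<c[i,1]<250: print(n,s[i],c[i].round(1))
E
```

```text
20.025 [ 0.59633745 -0.03636699  0.19076794] [-1.41908782 13.42260959  6.83796724]
side [323 155  24   6  45] [334.6 157.9]
side [325 190  30  40 628] [338.4 209.6]
```

{"api": "servo_tool", "payload": {"targets": [[[0,0,0],[0,0,0],0.08],[[0,0,0],[0,0,0],0.08],[[0.002,0,0],[0,0,0],0.08],[[0,0,-0.015],[0,0,0],0.08],[[0,0,-0.03],[0,0,0],0.08],[[0,0,-0.04],[0,0,0],0.08],[[0,0,-0.04],[0,0,0],0.08]]}}

```text
time_s: 21.0
eef_pos: [0.5964, -0.0365, 0.3179]
orientation: [0.624, 0.781, -0.002, 0.002]
wrist_force: [0.3, -0.1, -0.5]
grip_width: 0.08
grip_force: 0.0
```

```bash
python3 - <<'E'
from mv import *
from h import *
o=status.get_obs();print(o["time_s"],o["eef_pos"],o["q"].round(2))
# hub_up: crown grasp, closing axis across channel
plan([([.462,.2127,.16],pose(102.8,0),7)])
E
```

```text
21.0 [ 0.59638356 -0.03650613  0.31787281] [-0.18  0.37  1.59 -0.    1.18 -0.4 ]
stage 7 tcp [0.462 0.213 0.315] dist/row 0.0404
   [0.039, -0.0109, 0.0002] [-0.0, 0.001, -0.0]
   [0.039, -0.0109, 0.0002] [-0.0, 0.001, -0.0]
   [0.039, -0.0109, 0.0003] [-0.0, 0.001, -0.0]
   [0.039, -0.0109, 0.0003] [-0.0, 0.001, -0.0]
   [0.039, -0.0109, 0.0003] [-0.0, 0.001, -0.0]
   [0.039, -0.0108, 0.0004] [-0.0, 0.001, -0.0]
   [0.039, -0.0108, 0.0004] [-0.0, 0.001, -0.0]
```

{"api": "servo_tool", "payload": {"targets": [[[0.039,-0.011,0],[0,0,0],0.08],[[0.039,-0.011,0],[0,0,0],0.08],[[0.039,-0.011,0],[0,0,0],0.08],[[0.039,-0.011,0],[0,0,0],0.08],[[0.039,-0.011,0],[0,0,0],0.08],[[0.039,-0.011,0],[0,0,0],0.08],[[0.039,-0.011,0],[0,0,0],0.08],[[0,0,0],[0,0,0],0.08]]}}

```text
time_s: 22.0
eef_pos: [0.4598, 0.2146, 0.3156]
orientation: [0.623, 0.782, -0.001, 0.002]
wrist_force: [0.1, -0.7, 0.2]
grip_width: 0.0801
grip_force: 0.0
```

```bash
python3 - <<'E'
from mv import *
from h import *
from rig import camera
o=status.get_obs();print(o["time_s"],o["eef_pos"],o["q"].round(2))
plan([([.462,.2127,.16],pose(102.8,0),1)])
ims={n:camera(n) for n in("side","top")}
for n,im in ims.items():
    cv2.imwrite(f"pics/r_{n}.png",im)
    hs=cv2.cvtColor(im,cv2.COLOR_BGR2HSV);m=((hs[...,1]<45)&(hs[...,2]>95)).astype(np.uint8)
    k,l,s,c=cv2.connectedComponentsWithStats(m)
    for i in range(1,k):
        if s[i,4]>40 and 230<c[i,0]<370 and 130<c[i,1]<250: print(n,s[i],c[i].round(1))
    # dark bore near expected points
    g=cv2.cvtColor(im,cv2.COLOR_BGR2GRAY)
    for P in([.6059,-.0818,.046],[.5953,-.0345,.046]):
        u,v=proj(n,P)[0];x,y=int(u),int(v);w=g[y-6:y+7,x-6:x+7].astype(float);print(n,P,(round(u,1),round(v,1)));print(w.astype(int) if n=="top" else "")
E
```

```text
22.0 [0.45982089 0.21459869 0.31562944] [ 0.3   0.24  1.79 -0.    1.11  0.08]
stage 1 tcp [0.462 0.213 0.315] dist/row 0.003
   [-0.0023, 0.0017, 0.0006] [0.0, 0.004, 0.003]
side [258 142  22  21 307] [268.4 153.1]
side [304 173  40  16 157] [323. 181.]
side [321 189  34  42 788] [337.2 207.6]
side [0.6059, -0.0818, 0.046] (np.float64(342.4), np.float64(211.2))

side [0.5953, -0.0345, 0.046] (np.float64(333.4), np.float64(198.3))

top [303 166   9  36 117] [307.4 184.2]
top [315 171  35  21 522] [331.  180.2]
top [236 213  17  21 179] [243.  222.5]
top [0.6059, -0.0818, 0.046] (np.float64(340.9), np.float64(178.0))
[[ 29  47  88  99 113 136 122 105 129 105 103  82  44]
 [ 97 107 130 138 139 140 104 124 141 138 140 133 101]
 [150 136 135 136 148 152 143 155 152 151 133 145 151]
 [135 135 139 151 160 162 163 162 163 159 152 152 149]
 [118 117 148 160 165 165 143 134 148 158 155 155 146]
 [106  87 156 162 160 132  86  62  97 133 154 152 151]
 [135 105 154 156 152  60  42  47  42  76 152 156 160]
 [158 142 157 160 136  58  49  50  44  59 147 157 163]
 [154 159 161 162 145  79  49  44  41
[... 322 characters left out ...]
60 156 161 156 157 155 154 159 163 160]
 [157 113 136 156 153 157 156 157 156 152 156 166 145]
 [155 160 160 156 160 162 155 157 154 152 157 164  96]
 [158 156 157 156 163 163 158 158 155 156 157 160 118]
 [153 160 163 159 142 132 129 137 157 156 160 155 158]
 [156 159 164 150  92  59  58  72 132 155 161 157 158]
 [157 160 161 127  55  42  44  39  76 152 164 155 156]
 [156 159 162 109  52  47  46  44  61 151 161 154 154]
 [156 158 158 133  77  49  42  47 105 154 159 156 153]
 [160 161 156 164 135  90  83 104 154 160 155 152 156]
 [156 161 153 158 160 142 137 153 160 164 155 155 156]
 [140 155 156 156 158 158 153 153 158 160 158 154 157]
 [136 153 156 156 155 151 153 153 155 160 136 140 157]]
```

```bash
python3 - <<'E'
from mv import *
from h import *
g={n:cv2.imread(f"pics/r_{n}.png",0) for n in("side","top")}
P0=cv2.imread("pics/top0.png",0)
def bore(im,u,v,r=5):
    x,y=int(round(u)),int(round(v));w=np.clip(120-im[y-r:y+r+1,x-r:x+r+1].astype(float),0,None)
    yy,xx=np.mgrid[y-r:y+r+1,x-r:x+r+1];k=(xx-x)**2+(yy-y)**2<=16;w=w*k;return (w*xx).sum()/w.sum(),(w*yy).sum()/w.sum()
pts={}
for nm,P in(("in",[.6059,-.0818,.046]),("mid",[.5953,-.0345,.046])):
    q=[]
    for n in("top","side"):
        u,v=proj(n,P)[0]
        if nm=="in" and n=="top":v+=1
        q.append(bore(g[n],*bore(g[n],u,v)))
    t=plane("top",q[0],.046);s=plane("side",q[1],.046);print(nm,np.round(q,1).tolist(),t.round(4),s.round(4),tri(*q)[0].round(4),tri(*q)[1]);pts[nm]=t,s
for k in(0,1):
    d=pts["mid"][k]-pts["in"][k];print(np.linalg.norm(d),np.degrees(np.arctan2(-d[0],d[1])))
E
```

```text
in [[340.9, 177.9], [342.7, 211.5]] [ 0.606  -0.0821  0.046 ] [ 0.6063 -0.0828  0.046 ] [ 0.6064 -0.0821  0.0451] 0.00033923963536671494
mid [[324.8, 180.8], [333.5, 198.1]] [ 0.5955 -0.0331  0.046 ] [ 0.5959 -0.034   0.046 ] [ 0.596  -0.0331  0.0448] 0.0004256655526969345
0.05010814201939184 12.135433049118244
0.04984127112945169 12.105340497815654
```

Row so far is excellent: spacing 50.0 mm, equal heights, in line within 0.6°. Now the third hub.

{"api": "servo_tool", "payload": {"targets": [[[-0.002,0.002,0.024],[0,0.004,0.003],0.07],[[0,0,0.03],[0,0,0],0.07],[[0,0,0.03],[0,0,0],0.07],[[0,0,0.03],[0,0,0],0.07],[[0,0,0.01],[0,0,0],0.07],[[0,0,0],[0,0,0],0.07],[[0,0,0],[0,0,0],0.07]]}}

```text
time_s: 22.98
eef_pos: [0.4643, 0.2113, 0.1917]
orientation: [0.626, 0.78, 0.001, 0.001]
wrist_force: [0.7, 0.8, 0.2]
grip_width: 0.0701
grip_force: 0.0
```

{"api": "servo_tool", "payload": {"targets": [[[0,0,0],[0,0,0],0.03],[[0,0,0],[0,0,0],0.03],[[0,0,0],[0,0,0],0.03],[[0,0,0],[0,0,0],0.03],[[0,0,0],[0,0,0],0.03]], "squeeze": 40}}

```text
time_s: 23.6
eef_pos: [0.4637, 0.2115, 0.1916]
orientation: [0.625, 0.78, 0.0, 0.0]
wrist_force: [-0.6, -1.1, 5.6]
grip_width: 0.0347
grip_force: 39.6
```

```bash
python3 - <<'E'
from mv import *
o=status.get_obs();p=o["eef_pos"];print(p)
R=pose(102.6,0)
c=plan([([p[0],p[1],p[2]-.155+.06],R,2),([.5691,.0816,p[2]-.155+.06],R,4)])
E
```

```text
[0.46370323 0.21145258 0.19155259]
stage 2 tcp [0.464 0.211 0.252] dist/row 0.03
   [-0.0, 0.0, -0.03] [0.0, 0.0, -0.0]
   [-0.0, 0.0, -0.03] [0.0, 0.0, -0.0]
stage 4 tcp [0.569 0.082 0.252] dist/row 0.0418
   [-0.0374, 0.0186, 0.0] [0.0, 0.0, 0.0]
   [-0.0374, 0.0186, 0.0] [0.0, 0.0, 0.0]
   [-0.0374, 0.0186, 0.0] [0.0, 0.0, 0.0]
   [-0.0374, 0.0186, 0.0] [0.0, 0.0, 0.0]
```

{"api": "servo_tool", "payload": {"targets": [[[0,0,-0.03],[0,0,0],0.03],[[0,0,-0.03],[0,0,0],0.03],[[-0.0374,0.0186,0],[0,0,0],0.03],[[-0.0374,0.0186,0],[0,0,0],0.03],[[-0.0374,0.0186,0],[0,0,0],0.03],[[-0.0374,0.0186,0],[0,0,0],0.03],[[0,0,0],[0,0,0],0.03],[[0,0,0],[0,0,0],0.03]]}}

```text
time_s: 24.6
eef_pos: [0.568, 0.0816, 0.2499]
orientation: [0.626, 0.78, -0.001, -0.001]
wrist_force: [1.0, 0.2, -2.6]
grip_width: 0.0351
grip_force: 40.7
```

```bash
python3 - <<'E'
from mv import *
from h import *
from rig import camera
o=status.get_obs();p=o["eef_pos"];print(o["time_s"],p,o["grip_width"],o["wrist_force"])
R=pose(102.6,0)
plan([([.5691,.0816,p[2]-.155],R,1)])
E
```

```text
24.6 [0.56798912 0.08163015 0.24993716] 0.03507172449836096 [ 0.96182397  0.21988015 -2.6076157 ]
stage 1 tcp [0.569 0.082 0.25 ] dist/row 0.0011
   [-0.0003, 0.0011, -0.0] [-0.003, -0.001, -0.001]
```

{"api": "servo_tool", "payload": {"targets": [[[0,0.001,0.015],[0,0,0],0.03],[[0,0,0.015],[0,0,0],0.03],[[0,0,0.012],[0,0,0],0.03],[[0,0,0.004],[0,0,0],0.03],[[0,0,0],[0,0,0],0.03]]}}

```text
time_s: 25.22
eef_pos: [0.5696, 0.0818, 0.2041]
orientation: [0.625, 0.78, -0.001, -0.0]
wrist_force: [0.1, -0.3, -1.9]
grip_width: 0.0347
grip_force: 40.7
```

{"api": "servo_tool", "payload": {"targets": [[[0,0,0.003],[0,0,0],0.03],[[0,0,0.002],[0,0,0],0.03],[[0,0,0],[0,0,0],0.03]]}}

```text
time_s: 25.6
eef_pos: [0.5696, 0.0817, 0.1996]
orientation: [0.625, 0.78, -0.0, -0.0]
wrist_force: [0.1, 0.3, -2.6]
grip_width: 0.0347
grip_force: 40.7
```

{"api": "servo_tool", "payload": {"targets": [[[0,0,0.002],[0,0,0],0.03],[[0,0,0.001],[0,0,0],0.03],[[0,0,0],[0,0,0],0.03]]}}

```text
time_s: 25.98
eef_pos: [0.5696, 0.0817, 0.1965]
orientation: [0.625, 0.78, -0.0, -0.0]
wrist_force: [0.8, -0.3, -3.2]
grip_width: 0.0346
grip_force: 40.7
```

{"api": "servo_tool", "payload": {"targets": [[[0,0,0.001],[0,0,0],0.03],[[0,0,0.001],[0,0,0],0.03],[[0,0,0],[0,0,0],0.03]]}}

```text
time_s: 26.35
eef_pos: [0.5696, 0.0817, 0.1946]
orientation: [0.625, 0.78, -0.0, -0.0]
wrist_force: [-0.5, 0.3, -2.0]
grip_width: 0.0348
grip_force: 40.6
```

{"api": "servo_tool", "payload": {"targets": [[[0,0,0.001],[0,0,0],0.03],[[0,0,0],[0,0,0],0.03]]}}

```text
time_s: 26.6
eef_pos: [0.5696, 0.0817, 0.1946]
orientation: [0.625, 0.78, -0.0, 0.0]
wrist_force: [-2.2, -0.3, 5.3]
grip_width: 0.0348
grip_force: 41.5
```

On the floor and between the rails. I'll slide it towards the bar while gripped.

{"api": "servo_tool", "payload": {"targets": [[[-0.003,0,-0.001],[0,0,0],0.03],[[-0.005,0,0],[0,0,0],0.03],[[-0.005,0,0],[0,0,0],0.03],[[-0.006,0,0],[0,0,0],0.03],[[-0.006,0,0],[0,0,0],0.03],[[-0.006,0,0],[0,0,0],0.03],[[-0.004,0,0],[0,0,0],0.03],[[0,0,0],[0,0,0],0.03]]}}

```text
time_s: 27.6
eef_pos: [0.5774, 0.0469, 0.1946]
orientation: [0.625, 0.78, -0.001, 0.0]
wrist_force: [0.6, -1.3, 0.4]
grip_width: 0.0347
grip_force: 40.8
```

```bash
python3 - <<'E'
from mv import *
o=status.get_obs();p=o["eef_pos"];print(o["time_s"],p,o["wrist_force"])
a=np.radians(12.6);e=np.array([-np.sin(a),np.cos(a)]);d=p[:2]-[.6131,-.1135];print("row x",d@e,"y",d@[-e[1],e[0]])
E
```

```text
27.6 [0.57743037 0.04692591 0.19459903] [ 0.55330409 -1.30822672  0.38145812]
row x 0.1643434273550087 y -0.0001852384353062828
```

{"api": "servo_tool", "payload": {"targets": [[[0,0,0],[0,0,0],0.055],[[0,0,0],[0,0,0],0.055],[[0,0,-0.01],[0,0,0],0.055],[[0,0,-0.025],[0,0,0],0.055],[[0,0,-0.025],[0,0,0],0.055],[[0.02,0,0],[0,0,0],0],[[0.032,0,0],[0,0,0],0],[[0,0,0],[0,0,0],0]], "squeeze": 20}}

```text
time_s: 28.6
eef_pos: [0.5646, 0.1008, 0.2538]
orientation: [0.624, 0.781, -0.001, -0.001]
wrist_force: [0.5, -0.3, -0.3]
grip_width: 0.0008
grip_force: 0.0
```

{"api": "servo_tool", "payload": {"targets": [[[0,0,0.02],[0,0,0],0],[[0,0,0.025],[0,0,0],0],[[0,0,0.02],[0,0,0],0],[[0,0,0.004],[0,0,0],0],[[0,0,0],[0,0,0],0]]}}

```text
time_s: 29.22
eef_pos: [0.566, 0.0983, 0.1854]
orientation: [0.625, 0.78, -0.001, -0.0]
wrist_force: [0.4, 0.5, -1.2]
grip_width: 0.0003
grip_force: 0.0
```

```bash
python3 - <<'E'
from mv import *
from h import *
from rig import camera
o=status.get_obs();p=o["eef_pos"];print(o["time_s"],p,o["wrist_force"],o["grip_width"])
a=np.radians(12.6);e=np.array([-np.sin(a),np.cos(a)]);d=p[:2]-[.6131,-.1135];print("row x",d@e,"y",d@[-e[1],e[0]])
a=camera("top");b=camera("side");cv2.imwrite("pics/p.png",np.hstack([cv2.resize(a[140:240,270:370],None,fx=3.9,fy=3.9),cv2.resize(b[150:250,270:370],None,fx=3.9,fy=3.9)]))
E
```

```text
29.225 [0.56595241 0.09830887 0.18541438] [ 0.3682283   0.51567225 -1.19026299] 0.00027211621953808046
row x 0.2169927541567465 y -0.00019254485628335445
```

{"api": "servo_tool", "payload": {"targets": [[[0,0,0.003],[0,0,0],0],[[-0.005,0,0],[0,0,0],0],[[-0.006,0,0],[0,0,0],0],[[-0.006,0,0],[0,0,0],0],[[-0.006,0,0],[0,0,0],0],[[-0.006,0,0],[0,0,0],0],[[-0.006,0,0],[0,0,0],0],[[0,0,0],[0,0,0],0]]}}

```text
time_s: 30.32
eef_pos: [0.5737, 0.0634, 0.1825]
orientation: [0.626, 0.78, -0.001, 0.0]
wrist_force: [-0.5, -0.1, -0.8]
grip_width: 0.0
grip_force: 0.0
```

{"api": "servo_tool", "payload": {"targets": [[[-0.002,0,0],[0,0,0],0],[[-0.002,0,0],[0,0,0],0],[[0,0,0],[0,0,0],0]]}}

```text
time_s: 30.7
eef_pos: [0.5744, 0.0601, 0.1825]
orientation: [0.625, 0.78, -0.001, -0.0]
wrist_force: [-0.5, 0.6, -0.6]
grip_width: -0.0
grip_force: 0.1
```

{"api": "servo_tool", "payload": {"targets": [[[-0.001,0,0],[0,0,0],0],[[-0.001,0,0],[0,0,0],0],[[0,0,0],[0,0,0],0]]}}

```text
time_s: 31.08
eef_pos: [0.5748, 0.0582, 0.1825]
orientation: [0.625, 0.78, -0.0, -0.0]
wrist_force: [-0.6, 0.1, -0.3]
grip_width: 0.0001
grip_force: 0.2
```

{"api": "servo_tool", "payload": {"targets": [[[-0.001,0,0],[0,0,0],0],[[-0.001,0,0],[0,0,0],0],[[0,0,0],[0,0,0],0]]}}

```text
time_s: 31.45
eef_pos: [0.5751, 0.0568, 0.1825]
orientation: [0.626, 0.78, -0.0, -0.001]
wrist_force: [-0.7, 4.5, 0.0]
grip_width: 0.0001
grip_force: 2.4
```

{"api": "servo_tool", "payload": {"targets": [[[-0.001,0,0],[0,0,0],0],[[-0.001,0,0],[0,0,0],0],[[0,0,0],[0,0,0],0]]}}

```text
time_s: 31.82
eef_pos: [0.5752, 0.056, 0.1825]
orientation: [0.626, 0.78, 0.001, -0.002]
wrist_force: [-1.1, 9.7, 1.2]
grip_width: -0.0001
grip_force: 4.8
```

{"api": "servo_tool", "payload": {"targets": [[[-0.001,0,0],[0,0,0],0],[[-0.001,0,0],[0,0,0],0],[[0,0,0],[0,0,0],0]]}}

```text
time_s: 32.2
eef_pos: [0.5752, 0.0552, 0.1825]
orientation: [0.626, 0.779, 0.001, -0.003]
wrist_force: [-1.7, 14.8, 1.1]
grip_width: 0.0003
grip_force: 7.3
```

{"api": "servo_tool", "payload": {"targets": [[[0.004,0,0],[0,0,0],0],[[0.005,0,0],[0,0,0],0],[[0.015,0,0],[0,0,0],0],[[0.015,0,-0.02],[0,0,0],0],[[0,0,-0.05],[0,0,0],0],[[0.05,0,-0.05],[0,0,0],0],[[0.05,0,0],[0,0,0],0],[[0,0,0],[0,0,0],0]]}}

```text
time_s: 33.2
eef_pos: [0.5462, 0.1855, 0.2976]
orientation: [0.624, 0.782, 0.0, 0.0]
wrist_force: [-0.1, -0.6, -0.2]
grip_width: -0.0001
grip_force: 0.0
```

```bash
python3 - <<'E'
from mv import *
from h import *
from rig import camera
o=status.get_obs();print(o["time_s"],o["eef_pos"],o["wrist_force"])
a=camera("top");b=camera("side")
def bore(im,u,v,r=5):
    x,y=int(round(u)),int(round(v));w=np.clip(120-im[y-r:y+r+1,x-r:x+r+1].astype(float),0,None)
    yy,xx=np.mgrid[y-r:y+r+1,x-r:x+r+1];k=(xx-x)**2+(yy-y)**2<=16;w=w*k;return (w*xx).sum()/w.sum(),(w*yy).sum()/w.sum()
for nm,P in(("in",[.6062,-.0823,.046]),("mid",[.596,-.0335,.046])):
    q=[]
    for n,im in(("top",a),("side",b)):
        g=cv2.cvtColor(im,cv2.COLOR_BGR2GRAY);q.append(bore(g,*bore(g,*proj(n,P)[0])))
    print(nm,np.round(q,1).tolist(),tri(*q)[0].round(4))
cv2.imwrite("pics/fin.png",np.hstack([cv2.resize(a[145:225,265:365],None,fx=3.9,fy=3.9),cv2.resize(b[150:240,270:370],None,fx=3.9,fy=3.9)[:312]]))
E
```

```text
33.2 [0.54615026 0.18546446 0.29761436] [-0.05907994 -0.64048227 -0.22023072]
in [[341.0, 178.0], [342.7, 211.5]] [ 0.6064 -0.0822  0.0451]
mid [[324.9, 180.8], [333.6, 198.1]] [ 0.5959 -0.0333  0.0449]
```

View pics/fin.png

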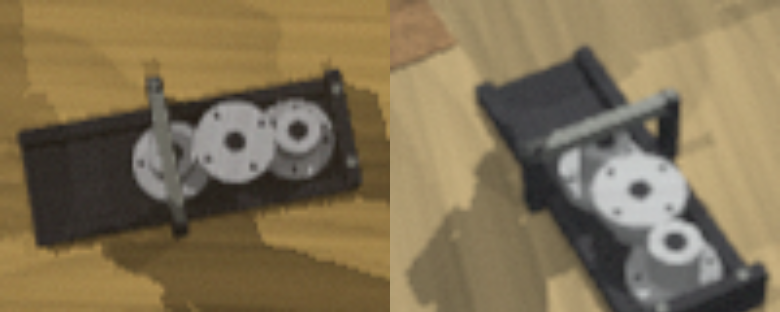

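The final view shows hub 1 at the stop, (298,130) in the left half. The middle hub is crown down over its brim at (235,142), and the third sits crown up under the bar at (170,160). They are in line and touching, and the gripper is clear.

```bash
python3 -c "
from rig import workorder;print(workorder.close_job())"
```

```text
the job is handed in; nothing more can be done
None
```

The job is handed in after 33 s of the 72 s allowed. All three hubs are in the rack, up/down/up, pushed home with about 15 N, and the gripper is clear. The first two measure in line at 50 mm spacing; the third, hidden under the bar, I judged by the push and the last picture.

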